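# Aim the swing-arm sensor at the tallest horn and lock it

## Robot

A 6-joint arm with a two-finger parallel gripper is mounted at the origin on the work surface; the furniture and walls round the work are solid. World frame = base frame: x ahead of the robot, y to its left, z up, the work surface at z = 0. Lengths are in m, angles in degrees, forces in N, time in s.
With the tool pointing down it reaches from about 0.25 to 0.725 m from the base axis. Payload 9.7 kg.
Tool frame: the origin (TCP) lies between the finger pads; the fingertips stand 19 mm ahead of it and the grasp point (between the pads) is the TCP; z points along the fingers, y is the line along which they close (so a half turn about z gives the same grasp; the last joint's range is limited). The gripper opens to 85 mm and grips with 20 to 120 N. Pads are 22 mm wide; open, the fingers measure 114 mm over their backs; the gripper's body (76 mm by 85 mm) begins 54 mm behind the grasp point. The pads swing forward as they close: fully open they stand 13 mm farther back than shut.
Start: joints at [-69.614, 4.979, 10.078, 95.1, 0, 90], TCP at [0.192, -0.516, 0.25] pointing down, gripper open.
Joint ranges: [-179.16, 179.16], [-48.56, 103.87], [-65.8, 70.77], [-126.05, 130.52], [-82.76, 87.17], [-180, 180]. Speed limits (degrees/s): [127.2, 127.2, 147.25, 180, 180, 180].

## Interface

Orientations are given as [roll, pitch, yaw] about the fixed x, y, z axes, in that order (R = Rz(yaw) Ry(pitch) Rx(roll)).
In Python, from workcell import telemetry, camera, calibration, workorder gives the robot as it stands.
- The arm moves only by the tool play_rows, never from a script. Its argument "increments" is a list of rows, each a list of 3 entries, a list of its own where there are three numbers: the shift along the tool's x, y, z in mm, then the turn, a rotation vector about the tool's x, y, z in degrees, then the closure, from 0 (fully open) to 1 (shut). In form: [[[x, y, z], [ax, ay, az], jaw], ...]. A call has 1 to 20 rows; each row is the pose to reach, as a shift and turn from the pose commanded when the call began, along the tool's axes at that moment; what a row does not reach only later rows make up. A row lasts 1/10 s, in which the tool goes at most 50 mm and 8.59 degrees, less where a joint would pass 70% of its speed; a pose out of reach is approached as far as the arm can. A call with a gripper value outside its range is refused whole. The fingers move at their own pace and stop on an object; "grip_force" is the grip in N (left out, the last holds). Time passes only in rows, so rows that repeat a pose let the fingers close. It gives the time, the measured TCP pose, the force, the opening and the grip force at its end, in the units of the state.
- telemetry.get_obs(): the state, without advancing time (a new reading comes with each control period).
- camera(name): name is "scene" or "side" or "wrist"; returns (picture, depth): 384x512x3 uint8, red, green, blue; 384x512 float32, m along the optical axis (not along the pixel's ray), 0 where there is no reading.
- calibration(name): a dict with "vertical_fov" (degrees; the focal length in pixels is half the picture's height over the tangent of half this angle, whatever the lens; pixels are square), "cx", "cy" (the principal point, pixels), "rvec" (rotation vector, rad) and "tvec" (3), from world to camera coordinates, as OpenCV has them; the wrist camera has in their place "hand_eye" (4x4, takes a point from camera to tool coordinates, whose origin is the TCP and whose axes are the flange's). Camera axes: x right, y down, z forward; pixel columns grow to the right and rows downward; lengths in m; the calibration is good to about 2 mm. A picture is of the moment at which its call begins: read the wrist's pose just before it. calibration takes no time and is no camera call.
- workorder.job_done(): hands the job in; it is judged then, once.
The state is a dict: "time": time; "q": joint angles; "qd": joint speeds; "joint_efforts": joint torques, N m; "ee_pos": TCP position; "tcp_rot": TCP orientation; "wrist_force": force on the tool from outside, world axes, zero at the start; "torque": the same for the moment, N m; "opening": finger opening in m; "grasp_force": force on a finger pad.
Only numpy, scipy, OpenCV 4.12 (cv2) and the standard library are available. Lean on these libraries where they do the work, as an engineer would, in place of code of your own. Each camera call takes 0.05 s, during which the arm holds its last target. There are 200 camera calls.

## Task

Push the sensor's swing arm round with a fingertip until the sensor points squarely at the middle of the tallest of the three machined horns, then push the stand's locking lever all the way over to its stop, leaving the arm aimed. Nothing is to be picked up: leave the horns and everything else lying on the bench where they are.

Things in the scene. Friction and masses are not known exactly. Their poses are not given: they have to be found in the camera images.
- stand: Fixed grey sensor stand: base plate 190 x 120 mm, 12 mm thick, with the column of the swing arm on it. Origin on the upright axis of the swing arm, at bench height; the plate reaches from x = -140 to +50 mm and y = -60 to +60 mm in its frame; z up. Column and arm hub are about 42 mm in diameter and 84 mm high in all.
- swing_arm (a joint): Swing arm on the column's upright axis; rad, 0 along the stand's +x, positive anticlockwise from above, stops at -1.6 and 1.6. A flat aluminium bar on edge, 8 mm thick, from 21 to 100 mm from the axis, 46 to 76 mm above the bench, with a sensor at its end. Light friction (about 1 N at 80 mm from the axis); it stays where it is left.
- sensor_nose (a point): Centre of the front face of the sensor, a dark cylinder 28 mm in diameter lying along the arm, in a clamp block 36 mm wide (101 to 119 mm from the arm's axis, 43 to 79 mm high). The point is 146 mm from the axis, 61 mm above the bench. Its x axis is the line along which the sensor looks (straight out from the arm's axis), z up.
- lock_lever (a joint): Locking lever on the base plate, turning about an upright axis; angle in rad from 0 (free: it points to the stand's left, +y, and 10 degrees to the front) to 1.4 at its stop (locked: it points straight to the stand's front, -x). It grows anticlockwise seen from above. Light friction (about 1.5 N at the knob), no spring; it stays where it is left.
- lever_axis (a point): On the upright axis of the locking lever, 85 mm in front (-x) of the swing arm's axis, 30 mm above the bench at the top of the lever's 28 mm hub.
- lever_knob (a point): Top centre of the upright black grip at the end of the locking lever, 55 mm from the lever's axis; the grip is 15 mm in diameter and stands from 30 to 69 mm above the bench. The lever bar below it is 12 mm wide, about 18 to 26 mm above the bench.
- horn_c: The tallest machined horn, 90 mm high, 46 mm in diameter at its foot, narrower at the top; stands loose on the bench, about 0.2 m from the swing arm's axis. Origin at the centre of its underside, z up.
- horn_b: Middle horn, same shape, 70 mm high, 38 mm in diameter, loose. Origin at the centre of its underside.
- horn_d: Smallest horn, 50 mm high, 26 mm in diameter, loose. Origin at the centre of its underside.
- grease_pot: Small screw-lid pot, 56 mm in diameter, 44 mm high, loose. Origin at the centre of its underside.
- sample_d: Small dark welded plastic box, 31 x 46 x 17 mm, loose, beside the stand's left. Origin at the centre of its underside.
- hexkey_6: Hex key 99 mm long, 6 mm thick, lying loose beside the stand's right. Origin at the centre of its underside.
Things that resemble listed ones, but are neither listed nor needed, are in the scene too. Leave any blue or orange look-alike of the horn_c alone.

How it is judged:
By the outcome, as a careful person would: the job done as asked, in the order asked, and still so for the second after the job is handed in, with the robot touching nothing.
It also fails if it takes over 53 s, if anything falls off the work surface, if the arm or the gripper's body presses on something with over 40 N, if the wrist force passes 120 N, or if a joint passes its speed limit or range.

## Working session

There is one attempt and no reset: what is moved stays moved. The work goes in short steps, Python scripts to look and compute and a tool call to move; the robot and the scene stay as the last step left them, time stands still between calls to the robot, and variables do not carry over. Pictures are saved under pics/ and viewed, at most 10 in all, crops included, and the job is handed in when it is done.

Besides the shell and the picture viewer there is one more tool, called after "Request:" as name(argument=value, ...), one argument or row to a line, values as JSON. play_rows: Moves the arm, as the interface text tells. Its arguments: {"type":"object","properties":{"increments":{"type":"array"},"grip_force":{"type":"number"}},"required":["increments"]}

```bash
mkdir -p pics; cat > h.py <<'E'
import numpy as np,cv2
from workcell import telemetry,camera,calibration,workorder
def cam(n):
    p,d=camera(n);c=calibration(n);np.savez(''+n+'.npz',p=p,d=d)
    return p,d,c
def world(n,c,d,u,v):
    f=192/np.tan(np.radians(c['vertical_fov'])/2)
    P=np.stack([(u-c['cx'])/f*d,(v-c['cy'])/f*d,d],-1)
    R=cv2.Rodrigues(np.array(c['rvec'],float))[0]
    return (P-np.array(c['tvec']).ravel())@R
E
python3 - <<'E'
from h import *
o=telemetry.get_obs();print(o)
ims=[]
for n in('scene','side'):
    p,d,c=cam(n);print(n,c)
    cv2.imwrite(f'pics/{n}0.png',cv2.resize(p[:,:,::-1],(800,600),interpolation=cv2.INTER_CUBIC))
E
```

```text
{'time': 0.0, 'q': array([-6.96155970e+01,  5.01198653e+00,  1.00325604e+01,  9.50999990e+01,
        8.41670989e-04,  9.00012876e+01]), 'qd': array([-0.00107729,  0.02416065,  0.01329051,  0.05813393, -0.03242401,
        0.02890646]), 'joint_efforts': array([ 1.54464287e-03, -5.20382488e+01,  4.64815843e+01,  1.60000124e-02,
        9.64480660e-05,  1.02118793e-06]), 'ee_pos': array([ 0.19150244, -0.51535269,  0.24955759]), 'tcp_rot': array([-1.79920575e+02, -8.39885228e-04,  2.03831142e+01]), 'wrist_force': array([ 0.19872843,  0.1461914 , -0.05907475]), 'torque': array([0.04385299, 0.0114318 , 0.01722869]), 'grasp_force': 0.0, 'opening': 0.08542763806847799}
scene {'vertical_fov': 55.9325402738697, 'cx': 251.7601588606598, 'cy': 187.5454758794751, 'rvec': array([ 2.13544802, -0.46836754,  0.21738057]), 'tvec': array([-0.5075764 ,  0.23963894,  0.66086589])}
side {'vertical_fov': 47.69376999460721, 'cx': 246.7104914135897, 'cy': 195.28405256578196, 'rvec': array([ 0.1432248 ,  2.77209732, -1.3851131 ]), 'tvec': array([ 0.58714326, -0.02446463,  0.99979012])}
```

View pics/scene0.png

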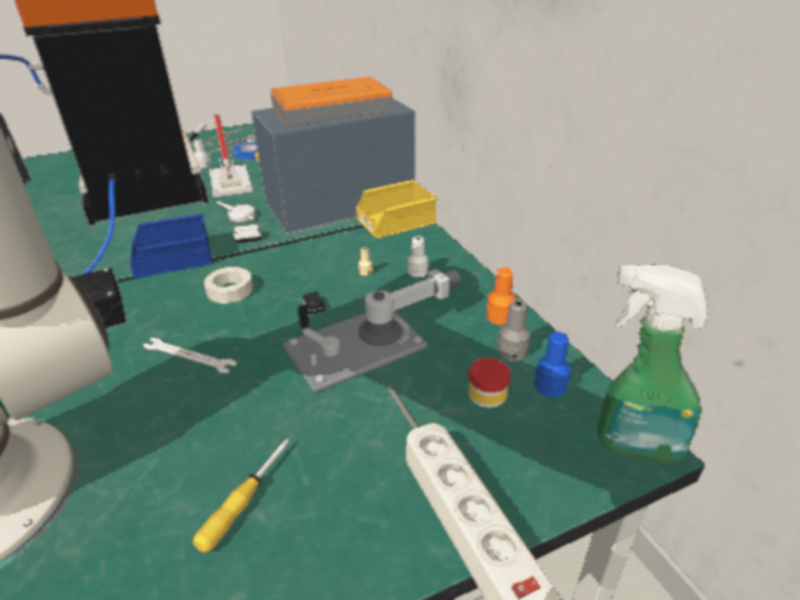

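View pics/side0.png

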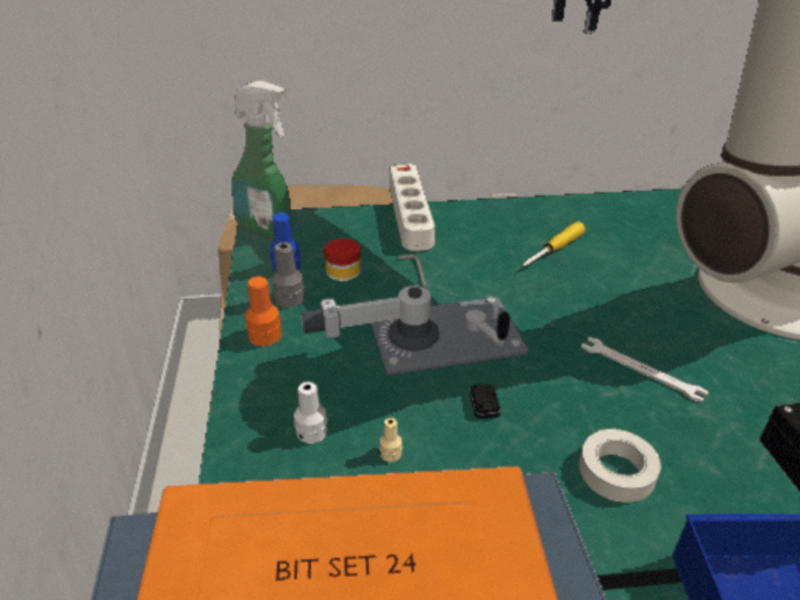

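The scene view shows the stand (hub near 379,298), the arm pointing toward the far side with the sensor at (455,278), and the lever knob at (312,300). The grey horn at (515,330) stands between the orange and blue look-alikes. The white horn is at (418,258) and the small brass one at (365,263). Next I'll measure them with depth.

```bash
cat > m.py <<'E'
from h import *
def cloud(n):
    z=np.load(n+'.npz');c=calibration(n);v,u=np.mgrid[:384,:512]
    return world(n,c,z['d'].astype(float),u,v),z['p'],z['d']
def circ(P):
    A=np.c_[2*P[:,:2],np.ones(len(P))];s=np.linalg.lstsq(A,(P[:,:2]**2).sum(1),rcond=None)[0]
    return s[:2],np.sqrt(s[2]+s[:2]@s[:2])
E
python3 - <<'E'
from m import *
k=1.5625
pts={'scene':dict(hub=(379,296),hornT=(517,306),hornF=(513,345),white=(418,242),brass=(365,252),nose=(455,277),clamp=(441,287),knob=(313,299),leverhub=(330,345),plA=(288,348),plB=(322,380),plC=(420,347),orange=(505,272),blue=(557,338),pot=(489,372)),
'side':dict(hub=(414,293),hornT=(285,250),hornF=(288,290),white=(307,389),brass=(391,425),nose=(313,320),clamp=(332,304),knob=(503,318),leverhub=(476,318),plA=(385,362),plB=(520,349),orange=(258,284),blue=(282,220),pot=(342,248),box=(485,398))}
top=np.zeros((600,800,3),np.uint8);zb=np.full((600,800),-1.)
for n in pts:
    X,p,d=cloud(n)
    for a,(u,v) in pts[n].items():
        u,v=int(u/k),int(v/k);print(n,a,np.round(np.median(X[v-1:v+2,u-1:u+2].reshape(-1,3),0),3))
    m=(d>0)&(X[...,2]>-.02)&(X[...,2]<.12)
    P=X[m];C=p[m][:,::-1]
    # 1 px = 0.75mm ; x right-> , y up
    i=np.round((0.15-P[:,1])/.00075).astype(int);j=np.round((P[:,0]-.2)/.00075).astype(int)
    for a,b,z,c in zip(i,j,P[:,2],C):
        for da in(-1,0,1):
            for db in (-1,0,1):
                if 0<=a+da<600 and 0<=b+db<800 and z>zb[a+da,b+db]: zb[a+da,b+db]=z;top[a+da,b+db]=c
cv2.imwrite('pics/top.png',top)
E
```

```text
scene hub [0.558 0.056 0.084]
scene hornT [ 0.722 -0.059  0.09 ]
scene hornF [ 0.714 -0.073  0.032]
scene white [0.694 0.2   0.07 ]
scene brass [0.608 0.242 0.047]
scene nose [0.696 0.069 0.069]
scene clamp [0.664 0.058 0.068]
scene knob [0.49  0.183 0.017]
scene leverhub [0.474 0.043 0.03 ]
scene plA [0.419 0.087 0.011]
scene plB [ 0.444 -0.006  0.013]
scene plC [0.6   0.004 0.009]
scene orange [0.755 0.02  0.09 ]
scene blue [ 0.727 -0.143  0.09 ]
scene pot [ 0.641 -0.12   0.045]
side hub [0.562 0.064 0.083]
side hornT [ 0.724 -0.047  0.088]
side hornF [ 0.725 -0.034  0.032]
side white [0.697 0.208 0.069]
side brass [0.61  0.253 0.048]
side nose [0.689 0.088 0.07 ]
side clamp [0.665 0.068 0.077]
side knob [0.455 0.104 0.065]
side leverhub [0.476 0.056 0.029]
side plA [0.602 0.106 0.01 ]
side plB [0.426 0.102 0.009]
side orange [0.756 0.029 0.088]
side blue [ 0.73  -0.132  0.088]
side pot [ 0.646 -0.118  0.043]
side box [0.491 0.189 0.015]
```

View pics/top.png

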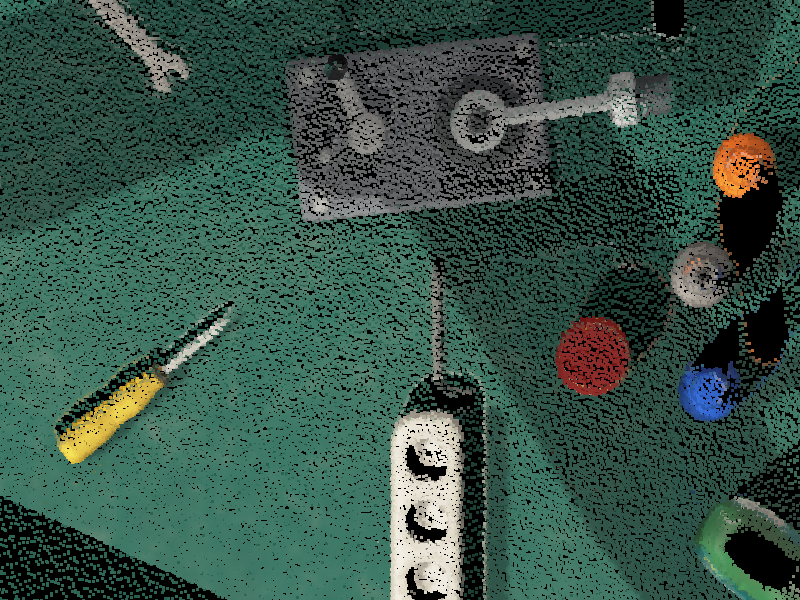

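The fused top view is clean (0.75 mm per px). The hub is at (481,121), the arm's clamp at (623,98), the grey horn at (702,274), the knob at (337,66) and the lever hub at (365,132). Next I'll fit circles.

```bash
python3 - <<'E'
from m import *
from scipy.optimize import least_squares
C={n:cloud(n) for n in('scene','side')}
def fit(name,c0,rad,zlo,zhi,r=None,only=('scene','side')):
    for sel in [(o,) for o in only]+[only]:
        P=np.concatenate([C[n][0][(C[n][1]>0).any(-1)&(C[n][2]>0)] for n in sel])
        P=P[(np.hypot(P[:,0]-c0[0],P[:,1]-c0[1])<rad)&(P[:,2]>zlo)&(P[:,2]<zhi)]
        if len(P)<5: print(name,sel,'few');continue
        f=lambda s:np.hypot(P[:,0]-s[0],P[:,1]-s[1])-(s[2] if r is None else r)
        s=least_squares(f,[*c0,.02],loss='soft_l1',f_scale=.0015)
        print(name,sel,len(P),np.round(s.x*1000,1),np.round(np.std(s.fun)*1000,1))
w=lambda i,j:(.2+.00075*i,.15-.00075*j)
fit('hubwall',w(481,121),.026,.015+.035,.078,.021)
h=w(702,274)
fit('hornfoot',h,.03,.006,.025,.023)
fit('horntop',h,.03,.065,.088)
fit('leverhub',w(365,132),.018,.02,.028,.014)
fit('knob',w(337,66),.014,.034,.066,.0075)
for n in C:
    X=C[n][0].reshape(-1,3);X=X[C[n][2].ravel()>0]
    o=np.array(w(481,121));r=X[:,:2]-o;R=np.hypot(*r.T)
    a=np.arctan2(r[:,1],r[:,0])
    m=(R<.098)&(R>.03)&(X[:,2]>.072)&(X[:,2]<.079)&(abs(a)<1)
    print(n,m.sum(),'top',X[m].mean(0), cv2.fitLine(X[m][:,:2].astype(np.float32),cv2.DIST_HUBER,0,.01,.01).ravel())
    m=(R<.12)&(R>.1)&(X[:,2]>.06)&(X[:,2]<.083)&(abs(a)<1);print('clamp',X[m].mean(0),X[m].min(0),X[m].max(0))
    m=(X[:,2]>.009)&(X[:,2]<.016)&(abs(X[:,0]-.512)<.13)&(abs(X[:,1]-.055)<.09)
    print(cv2.minAreaRect((X[m][:,:2]*1000).astype(np.float32)))
E
```

```text
hubwall ('scene',) 233 [560.   60.3  20. ] 2.8
hubwall ('side',) 382 [560.2  58.5  20. ] 3.6
hubwall ('scene', 'side') 615 [560.3  59.2  20. ] 3.3
hornfoot ('scene',) 121 [727.1 -54.9  20. ] 1.1
hornfoot ('side',) 131 [727.1 -57.4  20. ] 1.3
hornfoot ('scene', 'side') 252 [727.5 -56.4  20. ] 1.3
horntop ('scene',) 101 [726.7 -56.1  12.8] 1.0
horntop ('side',) 130 [726.9 -55.   11.4] 1.8
horntop ('scene', 'side') 231 [726.7 -56.2  12.4] 1.7
leverhub ('scene',) 42 [474.3  51.   20. ] 1.2
leverhub ('side',) 63 [474.4  50.3  20. ] 2.5
leverhub ('scene', 'side') 105 [474.3  50.7  20. ] 2.1
knob ('scene',) 67 [451.4 100.4  20. ] 1.1
knob ('side',) 97 [451.8  99.4  20. ] 1.0
knob ('scene', 'side') 164 [451.6  99.8  20. ] 1.1
scene 81 top [0.62346219 0.06720301 0.07511112] [0.99223363 0.12438831 0.6244944  0.06647835]
clamp [0.66736748 0.06728853 0.07454317] [0.6573952  0.05594786 0.06017462] [0.67659988 0.09248602 0.0826514 ]
((513.341552734375, 53.466461181640625), (188.59051513671875, 120.8460922241211), 5.797612190246582)
side 110 top [0.62373849 0.07041171 0.07407352] [0.99077505 0.13551691 0.6278785  0.07114162]
clamp [0.66846961 0.08298903 0.0734954 ] [0.6578327  0.05890362 0.06008668] [0.67879125 0.09561426 0.08121839]
((514.9916381835938, 56.70729064941406), (187.37493896484375, 122.06559753417969), 6.421813488006592)
```

```bash
cat > r.py <<'E'
import numpy as np,json
def rows(cur,targets,jaw=1):
    # cur/targets (x,y,z mm,yaw deg), tool straight down
    c,s=np.cos(np.radians(cur[3])),np.sin(np.radians(cur[3]));R=np.array([[c,s,0],[s,-c,0],[0,0,-1]])
    out=[]
    for t in targets:
        d=R.T@(np.array(t[:3])-cur[:3]);out.append([[round(float(x),1) for x in d],[0,0,round(float(cur[3]-t[3]),1)],jaw])
    print(json.dumps(out))
H=np.array([560.2,59.3]);L=np.array([474.8,50.7])
def arm(a,r,off,z):
    t=np.radians(a);u=np.array([np.cos(t),np.sin(t)]);n=np.array([-u[1],u[0]]);return(*(H+r*u+off*n),z,a+90)
def lev(a,off,z,r=55):
    t=np.radians(a);u=np.array([np.cos(t),np.sin(t)]);n=np.array([u[1],-u[0]]);return(*(L+r*u+off*n),z,a-90)
E
python3 -c "
from r import *
rows(np.array([192,-516,250,20.386]),[arm(7.4,72,40,180)])
print(arm(7.4,72,40,180))"
```

```text
[[[624.7, -433.8, 70.0], [0, 0, -77.0], 1]]
(np.float64(626.4484998284801), np.float64(108.24012944890814), 180, 97.4)
```

Request:
play_rows(
  increments=[
    [[625,-434,70],[0,0,-77],1],
    [[625,-434,70],[0,0,-77],1],
    [[625,-434,70],[0,0,-77],1],
    [[625,-434,70],[0,0,-77],1],
    [[625,-434,70],[0,0,-77],1],
    [[625,-434,70],[0,0,-77],1],
    [[625,-434,70],[0,0,-77],1],
    [[625,-434,70],[0,0,-77],1],
    [[625,-434,70],[0,0,-77],1],
    [[625,-434,70],[0,0,-77],1],
    [[625,-434,70],[0,0,-77],1],
    [[625,-434,70],[0,0,-77],1],
    [[625,-434,70],[0,0,-77],1],
    [[625,-434,70],[0,0,-77],1],
    [[625,-434,70],[0,0,-77],1],
    [[625,-434,70],[0,0,-77],1],
    [[625,-434,70],[0,0,-77],1],
    [[625,-434,70],[0,0,-77],1],
    [[625,-434,70],[0,0,-77],1],
    [[625,-434,70],[0,0,-77],1],
  ],
)

```text
time: 2.1
ee_pos: [0.6259, 0.1077, 0.1811]
tcp_rot: [180.0, 0.0, 97.3]
wrist_force: [-0.2, -0.4, -0.8]
opening: -0.0001
grasp_force: 0.0
```

```bash
python3 - <<'E'
from h import *
p,d,c=cam('wrist');print(c)
q,_,_=cam('scene')
im=np.hstack([cv2.resize(p,(400,300)),cv2.resize(q[120:300,130:370],(400,300),interpolation=cv2.INTER_CUBIC)])
cv2.imwrite('pics/w1.png',im[:,:,::-1])
E
python3 -c "
from r import *
c=np.array(arm(7.4,72,40,180))
rows(c,[arm(7.4,72,40,70)]);c=np.array(arm(7.4,72,40,70))
rows(c,[arm(7.4,72,25,70),arm(7.4,72,20,70)]+[arm(a,72,15,70) for a in (6,3,0,-3,-6,-9,-12,-15,-18,-21,-24,-27,-29)])"
```

```text
{'vertical_fov': 61.331689425427356, 'cx': 254.1371603809763, 'cy': 192.90624560841636, 'hand_eye': array([[-4.59351806e-04, -9.59009459e-01, -2.83373686e-01,
         7.20299266e-02],
       [ 9.99999735e-01, -2.80319484e-04, -6.72337117e-04,
         4.66780007e-04],
       [ 5.65342490e-04, -2.83373920e-01,  9.59009334e-01,
        -1.23726609e-01],
       [ 0.00000000e+00,  0.00000000e+00,  0.00000000e+00,
         1.00000000e+00]])}
[[[0.0, 0.0, 110.0], [0, 0, 0.0], 1]]
[[[-15.0, 0.0, 0.0], [0, 0, 0.0], 1], [[-20.0, 0.0, 0.0], [0, 0, 0.0], 1], [[-26.8, 0.3, 0.0], [0, 0, 1.4], 1], [[-30.6, 0.9, 0.0], [0, 0, 4.4], 1], [[-34.4, 1.3, 0.0], [0, 0, 7.4], 1], [[-38.2, 1.5, 0.0], [0, 0, 10.4], 1], [[-42.1, 1.5, 0.0], [0, 0, 13.4], 1], [[-45.9, 1.3, 0.0], [0, 0, 16.4], 1], [[-49.8, 0.9, 0.0], [0, 0, 19.4], 1], [[-53.6, 0.3, 0.0], [0, 0, 22.4], 1], [[-57.3, -0.5, 0.0], [0, 0, 25.4], 1], [[-61.1, -1.5, 0.0], [0, 0, 28.4], 1], [[-64.7, -2.7, 0.0], [0, 0, 31.4], 1], [[-68.3, -4.1, 0.0], [0, 0, 34.4], 1], [[-70.7, -5.1, 0.0], [0, 0, 36.4], 1]]
```

View pics/w1.png

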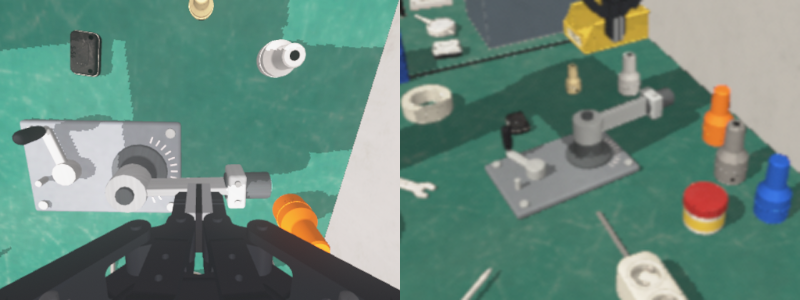

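The wrist view shows the arm below the fingers with clear bench on the far side where the fingertip goes down. No object is in the way.

Request:
play_rows(
  increments=[
    [[0,0,40],[0,0,0],1],
    [[0,0,80],[0,0,0],1],
    [[0,0,110],[0,0,0],1],
    [[0,0,110],[0,0,0],1],
    [[0,0,110],[0,0,0],1],
  ],
)

```text
time: 2.7
ee_pos: [0.6262, 0.1086, 0.0712]
tcp_rot: [180.0, 0.0, 97.4]
wrist_force: [0.6, -0.4, 1.0]
opening: -0.0003
grasp_force: 0.0
```

Request:
play_rows(
  increments=[
    [[-10,0,0],[0,0,0],1],
    [[-15,0,0],[0,0,0],1],
    [[-20,0,0],[0,0,0],1],
    [[-25,0,0],[0,0,0],1],
    [[-27,0.3,0],[0,0,1.4],1],
    [[-30.6,0.9,0],[0,0,4.4],1],
    [[-30.6,0.9,0],[0,0,4.4],1],
  ],
)

```text
time: 3.4
ee_pos: [0.6312, 0.0784, 0.0704]
tcp_rot: [180.0, 0.0, 92.9]
wrist_force: [-0.3, -0.9, 0.2]
opening: -0.0001
grasp_force: 0.0
```

```bash
python3 -c "
from r import *
c=np.array(arm(3,72,15,70))
rows(c,[arm(a,72,15,70) for a in (0,-3,-6,-9,-12,-15,-18,-21,-24,-27,-29)])"
```

```text
[[[-3.8, 0.7, 0.0], [0, 0, 3.0], 1], [[-7.6, 1.2, 0.0], [0, 0, 6.0], 1], [[-11.4, 1.5, 0.0], [0, 0, 9.0], 1], [[-15.3, 1.5, 0.0], [0, 0, 12.0], 1], [[-19.1, 1.4, 0.0], [0, 0, 15.0], 1], [[-23.0, 1.1, 0.0], [0, 0, 18.0], 1], [[-26.8, 0.6, 0.0], [0, 0, 21.0], 1], [[-30.6, -0.1, 0.0], [0, 0, 24.0], 1], [[-34.3, -1.0, 0.0], [0, 0, 27.0], 1], [[-38.0, -2.1, 0.0], [0, 0, 30.0], 1], [[-40.4, -3.0, 0.0], [0, 0, 32.0], 1]]
```

Request:
play_rows(
  increments=[
    [[-3.8,0.7,0],[0,0,3],1],
    [[-7.6,1.2,0],[0,0,6],1],
    [[-11.4,1.5,0],[0,0,9],1],
    [[-15.3,1.5,0],[0,0,12],1],
    [[-19.1,1.4,0],[0,0,15],1],
    [[-23,1.1,0],[0,0,18],1],
    [[-26.8,0.6,0],[0,0,21],1],
    [[-30.6,0,0],[0,0,24],1],
    [[-34.3,-1,0],[0,0,27],1],
    [[-38,-2.1,0],[0,0,30],1],
    [[-40.4,-3,0],[0,0,32],1],
    [[-40.4,-3,0],[0,0,32],1],
  ],
)

```text
time: 4.6
ee_pos: [0.6301, 0.0381, 0.0703]
tcp_rot: [180.0, 0.0, 61.0]
wrist_force: [-0.9, -0.6, 0.5]
opening: 0.0001
grasp_force: 0.0
```

```bash
python3 - <<'E'
from h import *
print(telemetry.get_obs()['wrist_force'])
q,_,_=cam('scene');s,_,_=cam('side')
im=np.hstack([cv2.resize(s[100:280,130:370],(400,300),interpolation=cv2.INTER_CUBIC),cv2.resize(q[120:300,130:370],(400,300),interpolation=cv2.INTER_CUBIC)])
cv2.imwrite('pics/w2.png',im[:,:,::-1])
E
```

```text
[-0.91299918 -0.59231222  0.4743612 ]
```

View pics/w2.png

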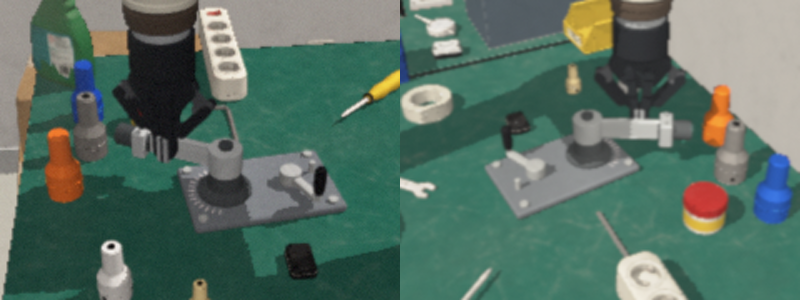

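Both views show the arm swung most of the way, with the sensor pointing just left of the grey horn. I'll back off and look from above to measure the angle.

Request:
play_rows(
  increments=[
    [[15,0,0],[0,0,0],1],
    [[30,0,0],[0,0,0],1],
    [[30,0,-45],[0,0,0],1],
    [[30,0,-90],[0,0,0],1],
    [[30,0,-135],[0,0,0],1],
    [[30,0,-180],[0,0,0],1],
    [[30,0,-180],[0,0,0],1],
    [[30,0,-180],[0,0,0],1],
    [[30,0,-180],[0,0,0],1],
  ],
)

```text
time: 5.6
ee_pos: [0.6448, 0.0653, 0.2488]
tcp_rot: [-179.9, 0.1, 61.0]
wrist_force: [0.9, -0.3, -0.1]
opening: -0.0003
grasp_force: 0.0
```

```bash
cat > w.py <<'E'
from m import *
from scipy.spatial.transform import Rotation as Ro
def wcloud():
    o=telemetry.get_obs();p,d,c=cam('wrist')
    f=192/np.tan(np.radians(c['vertical_fov'])/2);v,u=np.mgrid[:384,:512]
    P=np.stack([(u-c['cx'])/f*d,(v-c['cy'])/f*d,d],-1)
    h=np.array(c['hand_eye']);R=Ro.from_euler('xyz',o['tcp_rot'],degrees=True).as_matrix()
    return ((P@h[:3,:3].T+h[:3,3])@R.T+o['ee_pos']),p,d
E
python3 - <<'E'
from w import *
X,p,d=wcloud();cam('scene');cam('side')
np.savez('wc.npz',X=X,p=p,d=d)
cv2.imwrite('pics/w3.png',cv2.resize(p[:,:,::-1],(800,600)))
cl={'wrist':X[d>0]}
for n in('scene','side'):
    Y,_,e=cloud(n);cl[n]=Y[e>0]
H=np.array([.5602,.0593]);hn=np.array([.7271,-.056])
from scipy.optimize import least_squares
def cf(P,c0,r,zl,zh,rr):
    Q=P[(np.hypot(*(P[:,:2]-c0).T)<rr)&(P[:,2]>zl)&(P[:,2]<zh)]
    s=least_squares(lambda s:np.hypot(Q[:,0]-s[0],Q[:,1]-s[1])-r,c0,loss='soft_l1',f_scale=.001)
    return np.round(s.x*1000,1),len(Q)
for n,P in cl.items():
    print(n,'horn',cf(P,hn,.023,.006,.022,.028))
    Q=P[(np.hypot(*(P[:,:2]-H).T)<.025)&(P[:,2]>.08)&(P[:,2]<.088)]
    print(' hubtop minEnc',[np.round(1000*np.array(v),1) for v in cv2.minEnclosingCircle(Q[:,:2].astype(np.float32))])
    r=P[:,:2]-H;R=np.hypot(*r.T);a=np.degrees(np.arctan2(r[:,1],r[:,0]))
    m=(R<.098)&(R>.03)&(P[:,2]>.073)&(P[:,2]<.079)&(abs(a+30)<20)
    l=cv2.fitLine(P[m][:,:2].astype(np.float32),cv2.DIST_HUBER,0,.01,.01).ravel()
    print(' bar',m.sum(),'ang',np.degrees(np.arctan(l[1]/l[0])),l[2:],'meanang',a[m].mean())
    m=(R<.118)&(R>.102)&(P[:,2]>.075)&(P[:,2]<.083)&(abs(a+30)<20)
    print(' clamp top ang',m.sum(),(a[m].min()+a[m].max())/2,a[m].mean(),a[m].min(),a[m].max())
E
```

```text
wrist horn (array([727.6, -56.9]), 184)
 hubtop minEnc [array([560.6,  59.6]), np.float64(9.0)]
 bar 564 ang -28.933475 [0.61688066 0.02945358] meanang -27.63722224998098
 clamp top ang 569 -28.173980546582413 -27.563578189279482 -37.755779680233516 -18.592181412931307
scene horn (array([727.2, -55.2]), 97)
 hubtop minEnc [array([556.5,  61.9]), np.float64(12.0)]
 bar 87 ang -27.176807 [0.6157518  0.02720865] meanang -30.245574639460944
 clamp top ang 65 -29.93534567179536 -30.86723264888616 -38.91571869550556 -20.95497264808516
side horn (array([726.8, -57.6]), 112)
 hubtop minEnc [array([560.2,  59.3]), np.float64(10.3)]
 bar 81 ang -29.22718 [0.626938   0.02404574] meanang -27.903099743759952
 clamp top ang 75 -28.12220245730144 -27.381489762410318 -37.937539546664404 -18.30686536793848
```

View pics/w3.png

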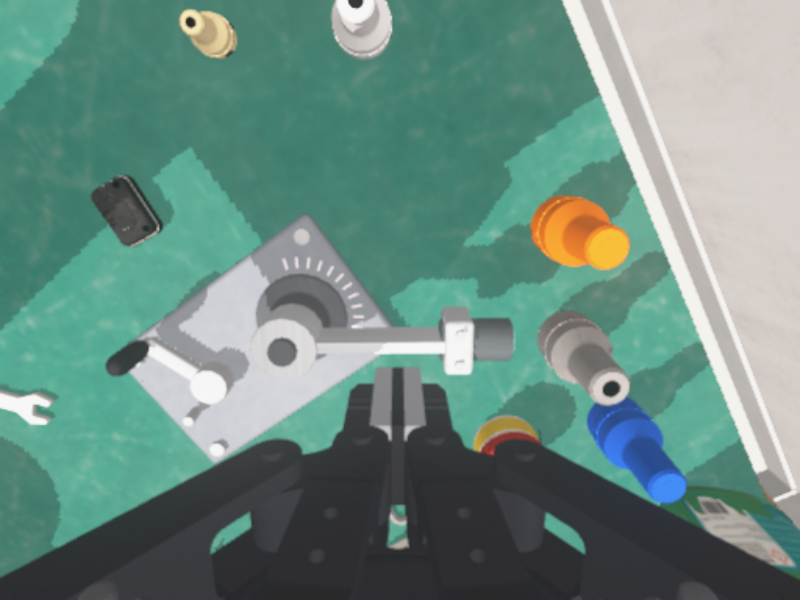

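The grey horn's top hole is at (611,388) and its foot at (572,345). The hub hole is at (282,352) and the clamp near (458,341). I'll enlarge a crop for the precise angle.

```bash
python3 - <<'E'
from h import *
z=np.load('wc.npz');p=z['p']
c=p[185:265,150:340][:,:,::-1]   # scale 4.2
cv2.imwrite('pics/w4.png',cv2.resize(c,(798,336),interpolation=cv2.INTER_CUBIC))
# height slices down a few bar/clamp columns
X=z['X']
for u in (215,235,255,275,290,296,300):
    col=X[195:250,u];print(u,[(195+i,int(round(q[2]*1000))) for i,q in enumerate(col) if q[2]>.045])
E
```

```text
215 [(209, 47), (210, 51), (211, 54), (212, 58), (213, 60), (214, 65), (215, 67), (216, 69), (217, 71), (218, 75), (219, 77), (220, 76), (221, 76), (222, 77), (223, 78), (224, 75), (225, 76)]
235 [(209, 49), (210, 52), (211, 55), (212, 58), (213, 61), (214, 63), (215, 67), (216, 69), (217, 73), (218, 74), (219, 77), (220, 78), (221, 76), (222, 76), (223, 76), (224, 77), (225, 76), (245, 237), (246, 237), (247, 239), (248, 241), (249, 240)]
255 [(209, 49), (210, 52), (211, 53), (212, 58), (213, 60), (214, 64), (215, 68), (216, 71), (217, 73), (218, 74), (219, 76), (220, 75), (221, 76), (222, 75), (223, 76), (224, 76), (225, 76), (235, 233), (236, 236), (237, 238), (238, 237), (239, 240), (240, 240), (241, 242), (242, 242), (243, 243), (244, 245), (245, 245), (246, 247), (247, 247), (248, 247), (249, 249)]
275 [(209, 49), (210, 52), (211, 57), (212, 59), (213, 61), (214, 66), (215, 67), (216, 69), (217, 73), (218, 75), (219, 77), (220, 76), (221, 76), (222, 76), (223, 77), (224, 77), (225, 76), (245, 237), (246, 238), (247, 239), (248, 240), (249, 241)]
290 [(196, 47), (197, 51), (198,
[... 657 characters left out ...]
), (215, 82), (216, 82), (217, 79), (218, 78), (219, 80), (220, 80), (221, 79), (222, 78), (223, 78), (224, 79), (225, 78), (226, 80), (227, 80), (228, 79), (229, 79), (230, 79), (231, 82), (232, 82), (233, 81), (234, 83), (235, 82), (236, 80), (237, 79), (238, 78)]
300 [(200, 61), (201, 64), (202, 68), (203, 72), (204, 74), (205, 77), (206, 78), (207, 78), (208, 80), (209, 78), (210, 80), (211, 79), (212, 80), (213, 79), (214, 80), (215, 79), (216, 79), (217, 79), (218, 78), (219, 78), (220, 79), (221, 79), (222, 79), (223, 79), (224, 80), (225, 78), (226, 79), (227, 80), (228, 79), (229, 78), (230, 80), (231, 79), (232, 80), (233, 79), (234, 79), (235, 78), (236, 78), (237, 78), (238, 78)]
```

View pics/w4.png

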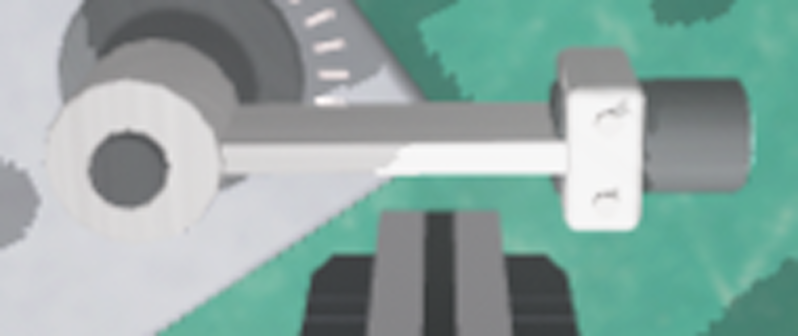

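```bash
python3 - <<'E'
from w import *
z=np.load('wc.npz');X=z['X'];d=z['d']
print('ring z',X[205,185],'cap',X[225,180],X[240,182])
def med(u0,u1,v0,v1):return np.round(1000*np.median(X[v0:v1,u0:u1].reshape(-1,3),0),1)
print('bar',med(210,230,220,225),med(265,282,220,225),'clamp',med(288,300,207,238))
# top faces by z
o=np.array([.56,.059]);P=X[d>0];Rr=np.hypot(*(P[:,:2]-o).T)
for lo,hi in((.074,.079),(.079,.082),(.082,.09)):
    Q=P[(Rr<.03)&(P[:,2]>lo)&(P[:,2]<hi)]
    if len(Q)>5:print(lo,len(Q),np.round(1000*Q.min(0),1),np.round(1000*Q.max(0),1),cv2.minEnclosingCircle((Q[:,:2]*1000).astype(np.float32)))
h=np.array([.7272,-.0565]);Rr=np.hypot(*(P[:,:2]-h).T)
Q=P[(Rr<.03)&(P[:,2]>.0875)&(P[:,2]<.095)];print('horn top',len(Q),cv2.minEnclosingCircle((Q[:,:2]*1000).astype(np.float32)),np.median(Q[:,2]))
E
```

```text
ring z [0.57330554 0.07358956 0.07736035] cap [0.56076037 0.06011822 0.08425977] [0.55142232 0.04431503 0.07843427]
bar [593.   42.1  76.1] [638.9  16.7  75.9] clamp [656.8   8.2  79.1]
0.074 1061 [539.8  38.9  74.1] [587.5  80.1  79. ] ((564.5068969726562, 57.261837005615234), 25.062397003173828)
0.079 94 [542.5  41.1  79. ] [580.6  78.5  81.9] ((561.2158203125, 59.910274505615234), 19.733278274536133)
0.082 255 [551.8  50.9  82.1] [569.4  68.3  86.7] ((560.5708618164062, 59.6391716003418), 8.925525665283203)
horn top 483 ((727.158447265625, -55.601707458496094), 12.748587608337402) 0.08973534184618193
```

```bash
python3 -c "
from r import *
c=np.array(arm(-29,72,45,250))
rows(c,[arm(-29,72,45,70),arm(-29,72,30,70),arm(-29,72,20,70),arm(-29,72,16,70),arm(-31,72,15,70),arm(-33,72,15,70),arm(-34.9,72,15,70)])
c=np.array(arm(-34.9,72,15,70));rows(c,[arm(-34.9,72,45,70),arm(-34.9,72,45,250)])"
```

```text
[[[0.0, 0.0, 180.0], [0, 0, 0.0], 1], [[-15.0, -0.0, 180.0], [0, 0, 0.0], 1], [[-25.0, -0.0, 180.0], [0, 0, 0.0], 1], [[-29.0, 0.0, 180.0], [0, 0, 0.0], 1], [[-32.5, 0.5, 180.0], [0, 0, 2.0], 1], [[-35.1, 0.9, 180.0], [0, 0, 4.0], 1], [[-37.5, 1.2, 180.0], [0, 0, 5.9], 1]]
[[[30.0, -0.0, 0.0], [0, 0, 0.0], 1], [[30.0, -0.0, -180.0], [0, 0, 0.0], 1]]
```

Request:
play_rows(
  increments=[
    [[0,0,45],[0,0,0],1],
    [[0,0,90],[0,0,0],1],
    [[0,0,135],[0,0,0],1],
    [[0,0,180],[0,0,0],1],
    [[0,0,180],[0,0,0],1],
    [[-15,0,180],[0,0,0],1],
    [[-25,0,180],[0,0,0],1],
    [[-29,0,180],[0,0,0],1],
    [[-31.2,0.2,180],[0,0,1],1],
    [[-32.5,0.5,180],[0,0,2],1],
    [[-33.8,0.7,180],[0,0,3],1],
    [[-35.1,0.9,180],[0,0,4],1],
    [[-36.4,1.1,180],[0,0,5],1],
    [[-37.5,1.2,180],[0,0,5.9],1],
    [[-37.5,1.2,180],[0,0,5.9],1],
    [[-37.5,1.2,180],[0,0,5.9],1],
  ],
)

```text
time: 7.35
ee_pos: [0.6274, 0.0311, 0.0701]
tcp_rot: [-180.0, 0.0, 55.1]
wrist_force: [0.3, 0.8, 0.1]
opening: -0.0001
grasp_force: 0.1
```

Request:
play_rows(
  increments=[
    [[10,0,0],[0,0,0],1],
    [[30,0,0],[0,0,0],1],
    [[30,0,-45],[0,0,0],1],
    [[30,0,-90],[0,0,0],1],
    [[30,0,-135],[0,0,0],1],
    [[30,0,-180],[0,0,0],1],
    [[30,0,-180],[0,0,0],1],
    [[30,0,-180],[0,0,0],1],
    [[30,0,-180],[0,0,0],1],
  ],
)

```text
time: 8.25
ee_pos: [0.6447, 0.056, 0.2488]
tcp_rot: [-179.9, 0.1, 55.1]
wrist_force: [-0.5, -0.1, -0.3]
opening: -0.0002
grasp_force: 0.0
```

```bash
cat > chk.py <<'E'
from w import *
X,p,d=wcloud();np.savez('wc2.npz',X=X,p=p,d=d)
cv2.imwrite('pics/w5.png',cv2.resize(p[:,:,::-1],(800,600)))
P=X[d>0]*1000;H=np.array([560.4,59.4]);h=np.array([727.2,-56.])
r=P[:,:2]-H;R=np.hypot(*r.T)
Q=P[(R<14)&(P[:,2]>82)&(P[:,2]<88)];H=np.array(cv2.minEnclosingCircle(Q[:,:2].astype(np.float32))[0])
Rh=np.hypot(*(P[:,:2]-h).T);Q=P[(Rh<20)&(P[:,2]>87.5)&(P[:,2]<95)];T=np.array(cv2.minEnclosingCircle(Q[:,:2].astype(np.float32))[0])
print('hub',H,'horn',T,'aim',np.degrees(np.arctan2(*(T-H)[::-1])))
r=P[:,:2]-H;R=np.hypot(*r.T);a=np.arctan2(r[:,1],r[:,0])
s=np.radians(-34.8);u=np.array([np.cos(s),np.sin(s)]);n=np.array([-u[1],u[0]]);x,y=r@u,r@n
for nm,lo,hi,zl,zh in(('bar',28,97,74.8,78),('clamp',102,118,77.8,84)):
    m=(x>lo)&(x<hi)&(abs(y)<25)&(P[:,2]>zl)&(P[:,2]<zh)
    ys=[]
    for b in range(lo,hi-3,4):
        k=y[m&(x>=b)&(x<b+4)]
        if len(k)>4: ys.append((b+2,round((np.percentile(k,3)+np.percentile(k,97))/2,2)))
    ys=np.array(ys);print(nm,'lateral mid first/last',ys[0],ys[-1],'slope deg',np.degrees(np.polyfit(*ys.T,1)[0]),'mean',ys.mean(0))
E
python3 chk.py
```

```text
hub [560.32879639  59.95190048] horn [727.05523682 -55.54724884] aim -34.71214388725685
bar lateral mid first/last [30.  -0.2] [94.    0.64] slope deg 0.5150300768731118 mean [62.          0.48823529]
clamp lateral mid first/last [104.    1.1] [116.    1.2] slope deg 0.902408527331045 mean [110.       0.8775]
```

View pics/w5.png

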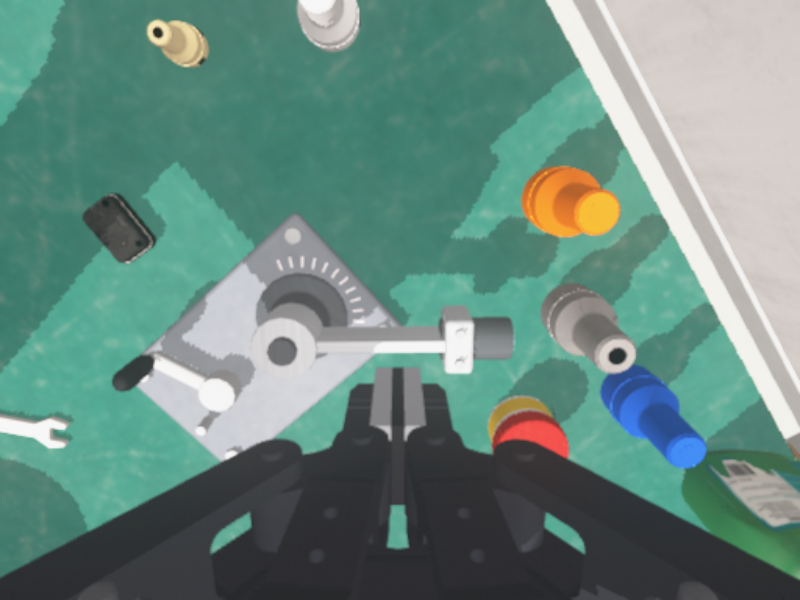

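The wrist view shows the sensor axis running through the grey horn's foot (580,318), which stands between orange and blue. The measured aim error is about 0.3°, which is good. The lever knob is still at (133,372), so now I'll push it.

```bash
python3 -c "
from r import *
c=np.array(arm(-34.9,72,45,250))
rows(c,[lev(113,36,200)]);print(lev(113,36,200))
c=np.array(lev(113,36,200))
rows(c,[lev(113,36,60)])
c=np.array(lev(113,36,60))
rows(c,[lev(113,28,60),lev(113,22,60)]+[lev(a,18.5,60) for a in (114,118,122,126,130,134,138,142,146,150,154,158,162,166,170)])
c=np.array(lev(170,18.5,60))
rows(c,[lev(a,18.5,60) for a in (173,176,179,182,184,186,187,188)])
"
```

```text
[[[-41.2, -164.6, 50.0], [0, 0, 32.1], 1]]
(np.float64(486.44796265737784), np.float64(115.39408756549807), 200, 23)
[[[0.0, 0.0, 140.0], [0, 0, 0.0], 1]]
[[[-8.0, -0.0, 0.0], [0, 0, 0.0], 1], [[-14.0, -0.0, 0.0], [0, 0, 0.0], 1], [[-18.5, -0.3, 0.0], [0, 0, -1.0], 1], [[-22.4, -1.4, 0.0], [0, 0, -5.0], 1], [[-26.3, -2.2, 0.0], [0, 0, -9.0], 1], [[-30.3, -2.8, 0.0], [0, 0, -13.0], 1], [[-34.4, -3.0, 0.0], [0, 0, -17.0], 1], [[-38.4, -3.0, 0.0], [0, 0, -21.0], 1], [[-42.5, -2.7, 0.0], [0, 0, -25.0], 1], [[-46.5, -2.1, 0.0], [0, 0, -29.0], 1], [[-50.4, -1.2, 0.0], [0, 0, -33.0], 1], [[-54.3, -0.1, 0.0], [0, 0, -37.0], 1], [[-58.1, 1.4, 0.0], [0, 0, -41.0], 1], [[-61.8, 3.0, 0.0], [0, 0, -45.0], 1], [[-65.4, 5.0, 0.0], [0, 0, -49.0], 1], [[-68.8, 7.1, 0.0], [0, 0, -53.0], 1], [[-72.1, 9.5, 0.0], [0, 0, -57.0], 1]]
[[[-2.9, -0.9, 0.0], [0, 0, -3.0], 1], [[-5.9, -1.6, 0.0], [0, 0, -6.0], 1], [[-8.8, -2.2, 0.0], [0, 0, -9.0], 1], [[-11.8, -2.6, 0.0], [0, 0, -12.0], 1], [[-13.9, -2.8, 0.0], [0, 0, -14.0], 1], [[-15.9, -3.0, 0.0], [0, 0, -16.0], 1], [[-16.9, -3.0, 0.0], [0, 0, -17.0], 1], [[-17.9, -3.0, 0.0], [0, 0, -18.0], 1]]
```

Request:
play_rows(
  increments=[
    [[-41.2,-164.6,50],[0,0,32.1],1],
    [[-41.2,-164.6,50],[0,0,32.1],1],
    [[-41.2,-164.6,50],[0,0,32.1],1],
    [[-41.2,-164.6,50],[0,0,32.1],1],
    [[-41.2,-164.6,50],[0,0,32.1],1],
    [[-41.2,-164.6,50],[0,0,32.1],1],
    [[-41.2,-164.6,50],[0,0,32.1],1],
    [[-41.2,-164.6,50],[0,0,32.1],1],
  ],
)

```text
time: 9.1
ee_pos: [0.4871, 0.1158, 0.2001]
tcp_rot: [180.0, 0.0, 23.0]
wrist_force: [-0.0, -0.1, -0.5]
opening: 0.0002
grasp_force: 0.0
```

Request:
play_rows(
  increments=[
    [[0,0,45],[0,0,0],1],
    [[0,0,90],[0,0,0],1],
    [[0,0,120],[0,0,0],1],
    [[0,0,140],[0,0,0],1],
    [[0,0,140],[0,0,0],1],
    [[0,0,140],[0,0,0],1],
  ],
)

```text
time: 9.7
ee_pos: [0.4867, 0.1159, 0.0607]
tcp_rot: [-180.0, 0.0, 23.0]
wrist_force: [-0.3, -0.9, -0.3]
opening: 0.0004
grasp_force: 0.0
```

Request:
play_rows(
  increments=[
    [[-8,0,0],[0,0,0],1],
    [[-14,0,0],[0,0,0],1],
    [[-18.5,-0.3,0],[0,0,-1],1],
    [[-22.4,-1.4,0],[0,0,-5],1],
    [[-26.3,-2.2,0],[0,0,-9],1],
    [[-30.3,-2.8,0],[0,0,-13],1],
    [[-34.4,-3,0],[0,0,-17],1],
    [[-38.4,-3,0],[0,0,-21],1],
    [[-42.5,-2.7,0],[0,0,-25],1],
    [[-46.5,-2.1,0],[0,0,-29],1],
    [[-50.4,-1.2,0],[0,0,-33],1],
    [[-54.3,-0.1,0],[0,0,-37],1],
    [[-58.1,1.4,0],[0,0,-41],1],
    [[-61.8,3,0],[0,0,-45],1],
    [[-65.4,5,0],[0,0,-49],1],
    [[-68.8,7.1,0],[0,0,-53],1],
    [[-72.1,9.5,0],[0,0,-57],1],
    [[-72.1,9.5,0],[0,0,-57],1],
  ],
)

```text
time: 11.5
ee_pos: [0.4234, 0.0791, 0.0609]
tcp_rot: [179.9, -0.0, 80.1]
wrist_force: [0.3, -0.3, 0.0]
opening: 0.0003
grasp_force: 0.0
```

Request:
play_rows(
  increments=[
    [[-2.9,-0.9,0],[0,0,-3],1],
    [[-5.9,-1.6,0],[0,0,-6],1],
    [[-8.8,-2.2,0],[0,0,-9],1],
    [[-11.8,-2.6,0],[0,0,-12],1],
    [[-13.9,-2.8,0],[0,0,-14],1],
    [[-13.9,-2.8,0],[0,0,-14],1],
  ],
)

```text
time: 12.1
ee_pos: [0.4184, 0.066, 0.0606]
tcp_rot: [180.0, -0.0, 93.9]
wrist_force: [-0.4, 0.1, 0.2]
opening: 0.0001
grasp_force: 0.1
```

Request:
play_rows(
  increments=[
    [[-1,0,0],[0,0,0],1],
    [[-2,0,0],[0,0,-2],1],
    [[-2,0,0],[0,0,-2],1],
  ],
)

```text
time: 12.4
ee_pos: [0.4185, 0.0641, 0.0603]
tcp_rot: [-180.0, -0.0, 95.9]
wrist_force: [-1.5, 1.1, 0.6]
opening: -0.0002
grasp_force: 0.6
```

Request:
play_rows(
  increments=[
    [[-0.5,0,0],[0,0,0],1],
    [[-1,0,0],[0,0,0],1],
    [[-1,0,0],[0,0,0],1],
  ],
)

```text
time: 12.7
ee_pos: [0.4186, 0.063, 0.0603]
tcp_rot: [-180.0, -0.0, 95.9]
wrist_force: [-1.5, 1.2, 0.9]
opening: 0.0002
grasp_force: 0.8
```

Request:
play_rows(
  increments=[
    [[-0.5,0,0],[0,0,0],1],
    [[-1,0,0],[0,0,0],1],
    [[-1,0,0],[0,0,0],1],
  ],
)

```text
time: 13.0
ee_pos: [0.4187, 0.0621, 0.0602]
tcp_rot: [-180.0, -0.0, 96.0]
wrist_force: [-2.0, 2.3, 0.3]
opening: 0.0003
grasp_force: 1.5
```

Request:
play_rows(
  increments=[
    [[-0.5,0,0],[0,0,0],1],
    [[-1,0,0],[0,0,0],1],
    [[-1,0,0],[0,0,0],1],
  ],
)

```text
time: 13.3
ee_pos: [0.4187, 0.0619, 0.0603]
tcp_rot: [-180.0, -0.1, 96.0]
wrist_force: [-3.0, 9.2, 0.7]
opening: -0.0
grasp_force: 4.3
```

Request:
play_rows(
  increments=[
    [[-0.5,0,0],[0,0,0],1],
    [[-1,0,0],[0,0,0],1],
    [[-1,0,0],[0,0,0],1],
  ],
)

```text
time: 13.6
ee_pos: [0.4187, 0.0616, 0.0603]
tcp_rot: [-180.0, -0.2, 96.1]
wrist_force: [-3.9, 13.9, 1.4]
opening: 0.0002
grasp_force: 7.0
```

The force climbs steeply while the position barely changes, so the lever is at its stop. I'll back off and verify.

Request:
play_rows(
  increments=[
    [[10,0,0],[0,0,0],1],
    [[30,0,0],[0,0,0],1],
    [[30,0,-45],[0,0,0],1],
    [[30,0,-90],[0,0,0],1],
    [[30,0,-135],[0,0,0],1],
    [[30,0,-190],[0,0,0],1],
    [[30,0,-200],[0,0,0],1],
    [[30,0,-200],[0,0,0],1],
    [[30,0,-200],[0,0,0],1],
  ],
)

```text
time: 14.5
ee_pos: [0.416, 0.0899, 0.2597]
tcp_rot: [-180.0, 0.0, 96.0]
wrist_force: [-0.5, 0.4, -0.9]
opening: -0.0
grasp_force: 0.0
```

```bash
python3 - <<'E'
from m import *
p,_,_=cam('scene');w,_,_=cam('wrist');cam('side')
cl=[]
for n in('scene','side'):
    Y,_,e=cloud(n);P=Y[e>0]*1000
    Q=P[(np.hypot(P[:,0]-420,P[:,1]-45)<20)&(P[:,2]>34)&(P[:,2]<75)];print(n,'knob',len(Q),Q[:,:2].mean(0),cv2.minEnclosingCircle(Q[:,:2].astype(np.float32)))
    s=np.radians(-34.7);u=np.array([np.cos(s),np.sin(s)]);r=P[:,:2]-[560.3,59.6];x,y=r@u,r@[-u[1],u[0]]
    m=(x>102)&(x<118)&(abs(y)<25)&(P[:,2]>76);print('clamp lateral',m.sum(),y[m].min(),y[m].max(),y[m].mean())
im=np.hstack([cv2.resize(w,(400,300)),cv2.resize(p[120:300,130:370],(400,300),interpolation=cv2.INTER_CUBIC)])
cv2.imwrite('pics/w6.png',im[:,:,::-1])
E
```

```text
scene knob 90 [419.25151681  39.7482009 ] ((420.3434143066406, 42.850379943847656), 7.6650238037109375)
clamp lateral 69 -19.175570120751075 17.85903477901105 -2.726629049731791
side knob 108 [422.06876581  48.42299548] ((420.6597595214844, 46.14324188232422), 7.992772102355957)
clamp lateral 66 -15.73300067723677 18.670802556934817 2.4533585580038064
```

View pics/w6.png

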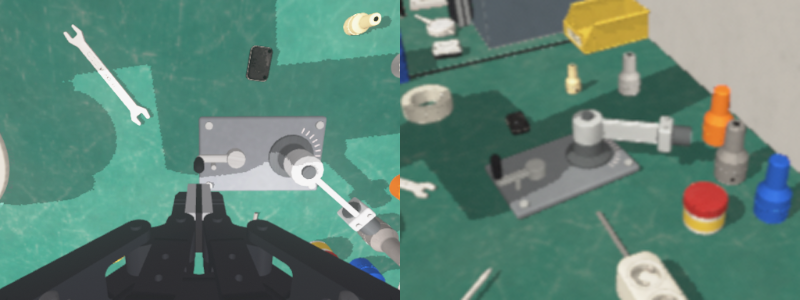

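The knob sits at (420.5, 44.7) mm, against an expected stop position of (420, 45). The arm is still centred on the horn line, and nothing else has been disturbed.

```bash
python3 -c "
from workcell import workorder;print(workorder.job_done())"
```

```text
the job is handed in; nothing more can be done
None
```

The sensor arm is aimed at the grey 90 mm horn (measured about 0.3° off its centre), the locking lever was then pushed to its stop, and the job is handed in at about 15 s of robot time with nothing else touched; the verdict was not shown.

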